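# Clamp the bearing housing and lock the jaw with its cam lever

### The arm

A 6-joint arm with a two-finger parallel gripper is mounted at the origin on the work surface. World frame = base frame: x ahead of the robot, y to its left, z up, the work surface at z = 0. Lengths are in mm, angles in rad, forces in N, time in s.
With the tool pointing down it reaches from about 275 to 825 mm from the base axis. Payload 5.2 kg.
Tool frame: the origin (TCP) lies at the very end of the fingers, on their centre line; the grasp point (between the pads) lies 19 mm behind it; z points along the fingers, y is the direction in which the jaws open and shut (so a half turn about z gives the same grasp; the last joint's range is limited). The gripper opens to 93 mm and grips with 3 to 60 N. Pads are 15 mm wide; open, the fingers measure 128 mm over their backs; the gripper's body (75 mm by 188 mm) begins 65 mm behind the grasp point.
Start: joints at [0.995, 0.259, 1.535, -0, 1.348, -0.203], TCP at [200.302, 512.234, 218.653] pointing down, gripper open.
Joint ranges: [-3.14, 3.14], [-0.91, 2.08], [0.19, 2.58], [-1.22, 4.36], [0.22, 2.71], [-3.12, 3.12]. Speed limits (rad/s): [2.57, 2.57, 3.14, 3.14, 3.14, 3.14].

### API

Orientations are given as [roll, pitch, yaw] about the fixed x, y, z axes, in that order (R = Rz(yaw) Ry(pitch) Rx(roll)).
In Python, from bench import robot gives the robot as it stands. The module is installed in compiled form; this text tells all that it offers. Calls block until the motion is done:
- robot.move_ptp(position, orientation): joint-space move of the TCP to a pose.
- robot.move_linear(position, ori=None, speed=150, f_stop=None): straight line of the TCP; ori=None keeps the orientation; speed is the mean speed in mm/s. With f_stop (N) it stops when the force on the tool has changed by that much, and returns True; else False.
- robot.move_j(angles): joint-space move.
- robot.move_gripper(opening): opening from 0.0 (shut) to 1.0 (fully open); the grip force is fixed at half the most; returns when the fingers have stopped.
- robot.sleep(seconds).
- robot.inverse_kinematics(position, orientation): joint angles nearest the present ones, or None.
- robot.get_image(name): name is "side" or "top" or "wrist"; returns a dict with "img" (384x512x3 uint8, blue, green, red), "fovy" (degrees; the focal length in pixels is half the picture's height over the tangent of half this angle, whatever the lens; pixels are square), "cx", "cy" (the principal point, pixels), "eye" and "orientation" of the camera in the world. Camera axes: x right, y down, z forward; pixel columns grow to the right and rows downward; lengths in mm; the calibration is good to about 2 mm. A picture is of the moment at which its call begins. There is no depth.
A pose or a line that the arm cannot do raises robot.MotionError and nothing moves.
- robot.hand_in(): hands the job in, once; it reports no verdict.
Readings, each from a call of its own:
- robot.current_t(): time.
- robot.current_qpos(): joint angles.
- robot.current_joint_vel(): joint speeds.
- robot.current_joint_efforts(): joint torques, N m.
- robot.current_tcp_pos(): TCP position.
- robot.current_eef_rot(): TCP orientation.
- robot.current_contact_force(): force on the tool from outside, world axes, zero at the start.
- robot.current_ft_torque(): the same for the moment, N m.
- robot.current_gripper_width(): opening from 0.0 (shut) to 1.0 (fully open).
Only numpy, scipy, OpenCV 4.12 (cv2) and the standard library are available. Lean on these libraries where they do the work, as an engineer would, in place of code of your own. Each camera call takes 0.05 s, during which the arm holds its last target. There are 200 camera calls.

### The job

The sliding jaw of the clamping fixture is parked and locked. Flip its cam lever over to free it, slide the jaw gently along until it holds the bearing housing snug and square between the two jaws, then flip the lever back over towards the housing to lock the jaw there. Do not ram the housing hard, and leave the socket and the bolt that stand on the fixture's plate where they are.

Things in the scene. Friction and masses are not known exactly. Their poses are not given: they have to be found in the camera images.
- fixture: Clamping fixture fixed to the bench: dark steel base plate 200 mm (x) by 500 (y), 20 thick. Origin: centre of its underside; x points away from the robot, y along the slide, to the left. Offsets in all entries are in this frame, in mm. A steel guide rail (x 43 to 67, z 20 to 50) runs along y; the sliding jaw is at its right part, the fixed jaw at its left end.
- fixed_face (a point): Point (x -20, y 150, z 45) on the fixed jaw's flat clamping face, which looks to -y (towards the sliding jaw) and spans x -70 to 30, z 20 to 75.
- light_bar (a point): Middle of the underside (x 72, y 0, z 196) of the aluminium light bar, x 65 to 79, z 196 to 212, as long as the plate, on a 10 by 10 mm post at each end (x 72, y -240 and 240). It overhangs the lever: no room for a gripper pointing straight down there; come from the robot's side, tool tilted 30 to 45 degrees.
- jaw (a joint): Position of the sliding jaw along y, in m: 0 = right end of its travel, 0.200 = left end, 0.185 = clamping the squared housing against the fixed jaw. Freed, it takes about 6 N to slide; locked, about 34 N. It stays where it is left.
- jaw_face (a point): Point on the sliding jaw's flat clamping face (towards the housing, +y) at x -20, z 45. The jaw is a steel block 50 long in y (its back face, where it can be pushed, lies 50 behind this point), x -60 to 40, z 21 to 70; a saddle over the rail, 67 high, reaches to x 79 and carries the cam lever between two lugs (top z 91).
- lever_pivot (a point): Centre of the cam lever's hinge, on the sliding jaw at x 55, z 80, 25 behind jaw_face in y. The hinge axis is the fixture's x. The lever's round shank is dark steel, 14 mm thick.
- lever (a joint): Cam lever angle, rad. 0 = locked: leans 45 degrees from upright to +y (towards the housing). 1.57 = fully free: leans 45 degrees to -y. It swings over the top. The jaw is gripped below about 0.4, free above 0.9. It stays where left; turning takes 0.12 to 0.2 N m, so about 3 N pushed 60 mm from the hinge. Pushed near the hinge it may drag the freed jaw along instead.
- lever_ball (a point): Centre of the black ball, 22 mm across, at the lever's end, 80 mm from the hinge.
- housing: Loose grey cast bearing housing, 0.7 kg: foot 50 (x) by 110 (y) by 16 mm high, on it a round body 66 mm across with its bore along x, 74 mm tall in all. Origin: centre of its underside. It lies on the base plate between the jaws, a little askew and 15 to 50 mm short of the fixed jaw; the jaw pushes it along and squares it there, its origin then at y 95.
- socket: a plain steel hexagon-drive socket standing on the fixture's base plate near its front edge, 26 mm across, 38 mm tall; bystander. Origin: centre of its underside.
- bolt: a dark steel bolt standing on its head on the base plate near its front edge, 24 mm across, 40 mm tall; bystander. Origin: centre of its underside.
Things that resemble listed ones, but are neither listed nor needed, are in the scene too. Of the things that look like the housing, the largest one is meant.

How it is judged:
By the outcome, as a careful person would: the job done as asked, in the order asked, and still so for the second after the job is handed in, with the robot touching nothing.
It also fails if it takes over 64 s, if anything falls off the work surface, if the arm or the gripper's body presses on something with over 40 N, if the wrist force passes 120 N, or if a joint passes its speed limit or range.

## Working session

There is one attempt and no reset: what is moved stays moved. The work goes in short steps, each a Python script; the robot and the scene stay as the last script left them, time stands still between calls to the robot, and variables do not carry over. Pictures are saved under pics/ and viewed, about 8 in all and at most 12, crops included, and the job is handed in when it is done.

```bash
mkdir -p pics; cat > h.py <<'E'
import numpy as np, cv2
from bench import robot
from scipy.spatial.transform import Rotation as R
def snap(n,f):
    d=robot.get_image(n); cv2.imwrite(f'pics/{f}.png',d['img']); 
    np.save(f'pics/{f}.npy',{k:d[k] for k in d},allow_pickle=True); return d
def load(f): return np.load(f'pics/{f}.npy',allow_pickle=True).item()
def rot(d):
    o=np.array(d['orientation'],float)
    return o if o.shape==(3,3) else R.from_euler('xyz',o).as_matrix()
def foc(d): return d['img'].shape[0]/2/np.tan(np.radians(d['fovy'])/2)
def ray(d,u,v):
    f=foc(d); return np.array(d['eye'],float),rot(d)@np.array([(u-d['cx'])/f,(v-d['cy'])/f,1])
def onplane(d,u,v,z):
    e,r=ray(d,u,v); return e+r*(z-e[2])/r[2]
def proj(d,p):
    q=rot(d).T@(np.array(p,float)-np.array(d['eye'],float)); f=foc(d)
    return np.array([d['cx']+f*q[0]/q[2],d['cy']+f*q[1]/q[2]])
def tri(d1,p1,d2,p2):
    e1,r1=ray(d1,*p1);e2,r2=ray(d2,*p2)
    s=np.linalg.lstsq(np.c_[r1,-r2],e2-e1,rcond=None)[0]
    a,b=e1+s[0]*r1,e2+s[1]*r2; return (a+b)/2,np.linalg.norm(a-b)
E
python3 - <<'E'
from h import *
for n in ['top','side','wrist']:
    d=snap(n,n+'0'); print(n,d['fovy'],d['cx'],d['cy'],d['eye'],d['orientation'],d['img'].shape)
a=np.vstack([cv2.imread('pics/top0.png')])
cv2.imwrite('pics/top0b.png',cv2.resize(a,(800,600),interpolation=cv2.INTER_CUBIC))
cv2.imwrite('pics/side0b.png',cv2.resize(cv2.imread('pics/side0.png'),(800,600),interpolation=cv2.INTER_CUBIC))
E
```

```text
top 44.96124152175572 257.7794342102611 192.84636072163985 [ 319.13092969   32.73567088 1102.52715024] [-2.9952523  -0.00415926 -1.56836437] (384, 512, 3)
side 54.480131501852505 260.14572154404226 192.21889972050238 [  90.23369521 -374.91481783  603.62689554] [-2.24471416 -0.02015356 -0.77508665] (384, 512, 3)
wrist 63.97164029414049 253.2299797083911 190.35539860859365 [131.0059332  539.36585138 384.98266471] [2.86836905e+00 1.79686791e-04 1.19786747e+00] (384, 512, 3)
```

View pics/top0b.png

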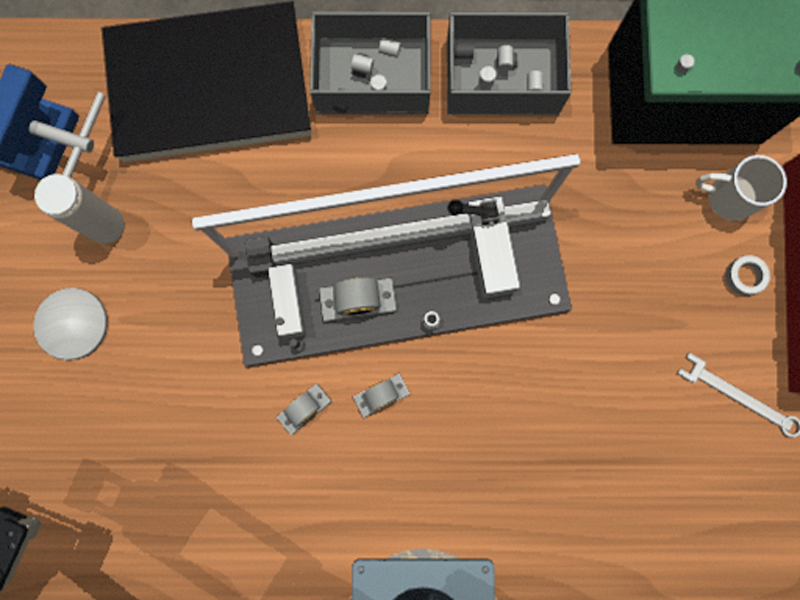

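View pics/side0b.png

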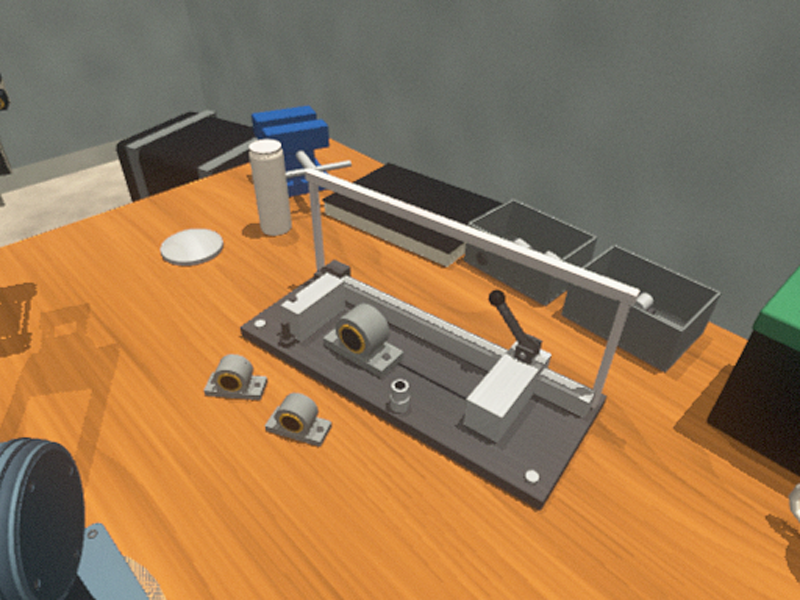

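The top view shows the plate with front corners at about (247,366) and (570,309), the jaw at right with its lever leaning left (ball at 456,207), and the housing at (357,299). The socket is at (431,319) and the bolt at (296,345), both near the front edge. The side view agrees: ball at (497,298).

```bash
cat > m.py <<'E'
from h import *
d=load('top0'); s=load('side0'); k=1/1.5625
P=lambda u,v,z:onplane(d,u*k,v*k,z)
fl=P(247,366,20); fr=P(570,309,20)
print('front edge len',np.linalg.norm(fr-fl),fl,fr)
b1=P(200,222,212); b2=P(576,159,212); print('bar',np.linalg.norm(b1-b2),b1,b2)
for a,b in((fl,fr),(b1,b2)):
    v=(a-b)[:2]; print('yaw',np.degrees(np.arctan2(-v[0],v[1])))
v=(fl-fr)[:2]+(b1-b2)[:2]; yaw=np.arctan2(-v[0],v[1])
ex=np.array([np.cos(yaw),np.sin(yaw)]); ey=np.array([-ex[1],ex[0]])
c1=((fl+fr)/2)[:2]+100*ex; c2=((b1+b2)/2)[:2]-72*ex
print('centre',c1,c2,'yaw',np.degrees(yaw))
c=(c1+c2)/2
F=lambda p:(np.array([(p[:2]-c)@ex,(p[:2]-c)@ey,p[2]])).round(1)
ball,g=tri(d,(456*k,207*k),s,(497*k,298*k)); print('ball',F(ball),g)
for n,u,v,z in [('jawFL',489,296,70),('jawFR',519,289,70),('jawBL',473,229,70),('fixFR',302,331,75),('fixBR',292,265,75),('sock',431,319,58),('bolt',296,346,60),('house',358,297,94),('hfl',323,320,36),('hfr',397,312,36),('hbr',394,279,36)]: print(n,F(P(u,v,z)))
# check by projecting plate corners in side view
for x,y in((-100,-250),(-100,250),(100,-250)): 
    q=c+ex*x+ey*y; print('side proj',proj(s,[*q,20])/k)
E
python3 m.py
```

```text
front edge len 491.6861925136721 [380.68518732 260.25786192  20.        ] [ 467.76236482 -223.65625966   20.        ]
bar 484.5563953034229 [550.68776619 285.2053257  212.        ] [ 635.21338513 -191.92182714  212.        ]
yaw 10.200835408580879
yaw 10.046023352332794
centre [522.66674132  35.87870186] [522.07164069  33.98566075] yaw 10.123994700620093
ball [ 54.2 -89.1 140.7] 0.323653334322724
jawFL [ -65.2 -120.9   70. ]
jawFR [ -62.6 -165.5   70. ]
jawBL [  36.2 -116.7   70. ]
fixFR [-69.3 151.8  75. ]
fixBR [ 27.7 151.3  75. ]
sock [-82.2 -33.3  58. ]
bolt [-87.3 165.3  60. ]
house [-37.8  64.7  94. ]
hfl [-53.5 123.1  36. ]
hfr [-60.7  13.2  36. ]
hbr [-10.9   9.   36. ]
side proj [545.13675511 503.85023829]
side proj [239.18693268 327.65211471]
side proj [608.68167968 396.10542051]
```

```bash
cat >> h.py <<'E'
YAW=np.radians(10.12); C=np.array([522.4,34.9])
RF=R.from_euler('z',YAW).as_matrix()
def W(p): q=RF@np.array(p,float); return [q[0]+C[0],q[1]+C[1],q[2]]
def Fx(p): return RF.T@(np.array(p,float)-[*C,0])
def ori(t,s=1):
    z=np.array([np.sin(t),0,-np.cos(t)]); y=np.array([0,s,0.]); x=np.cross(y,z)
    return list(R.from_matrix(RF@np.c_[x,y,z]).as_euler('xyz'))
T45=np.radians(45)
def st(m=''): print(m,'t',round(robot.current_t(),2),'tcp',Fx(robot.current_tcp_pos()).round(1),'F',(RF.T@np.array(robot.current_contact_force())).round(1))
E
python3 - <<'E'
from h import *
PV=-144
for s in(1,-1):
  for p,t in(((-22,PV+90,184),T45),((63,PV-25,130),T45),((-15,-200,40),0),((63,25-20,100),T45)):
    q=robot.inverse_kinematics(W(p),ori(t,s)); print(s,p,None if q is None else np.round(q,2))
st()
E
```

```text
1 (-22, -54, 184) [-0.69 -0.11  2.34  1.1   0.65  3.02]
1 (63, -169, 130) [-0.72  0.25  2.14  1.28  0.61  2.77]
1 (-15, -200, 40) [-0.49  0.47  1.71 -0.    0.96 -2.24]
1 (63, 5, 100) [-0.33  0.22  2.32  1.87  0.37  2.45]
-1 (-22, -54, 184) [-0.69 -0.11  2.34  1.1   0.65 -0.12]
-1 (63, -169, 130) [-0.72  0.25  2.14  1.28  0.61 -0.37]
-1 (-15, -200, 40) [-0.49  0.47  1.71 -0.    0.96  0.9 ]
-1 (63, 5, 100) [-0.33  0.22  2.32  1.87  0.37 -0.69]
 t 0.15 tcp [-233.5  526.2  218. ] F [ 0.  -0.3 -0.1]
```

```bash
sed -i 's/np.radians(45)/np.radians(40)/;s/s=1):/s=-1):/' h.py; python3 - <<'E'
from h import *
PV=-144; O=ori(T45)
robot.move_ptp(W((-25,PV+90,205)),O); robot.move_gripper(0); st('above')
print(robot.move_linear(W((63,PV+90,100)),O,120,f_stop=10)); st('in')
for y,z in((70,100),(50,118),(24,131),(0,133),(-26,128)):
    r=robot.move_linear(W((63,PV+y,z)),O,60,f_stop=12); st((y,r))
    if r: break
snap('side','s1'); snap('top','t1')
a=cv2.resize(cv2.imread('pics/s1.png')[140:320,200:420],None,fx=2.5,fy=2.5)
b=cv2.resize(cv2.imread('pics/t1.png')[80:220,130:380],(550,308))
w=np.zeros((450+0,550,3),np.uint8); cv2.imwrite('pics/s1b.png',a)
E
```

```text
above t 3.79 tcp [-25. -54. 205.] F [-0.6 -0.   0.1]
False
in t 5.08 tcp [ 62.9 -54.  100.1] F [-0.1  0.2  0.9]
(70, False) t 5.57 tcp [ 63.  -74.9 100.2] F [ 0.4  0.5 -1. ]
(50, False) t 6.17 tcp [ 62.  -94.2 117. ] F [-4.1 -3.1 -4.5]
(24, False) t 6.8 tcp [  63.9 -120.8  132.2] F [0.7 0.2 0.8]
(0, False) t 7.35 tcp [  63.1 -145.   133.2] F [-0.   0.7 -0. ]
(-26, False) t 7.94 tcp [  63.1 -170.8  128.2] F [-1.9  1.5  2.9]
```

View pics/s1b.png

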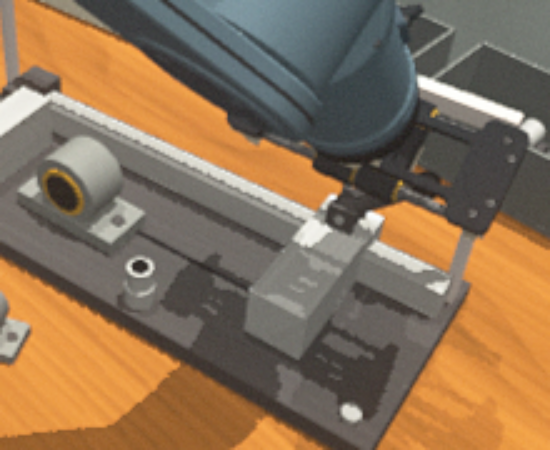

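The lever appears to have followed the fingers, but the gripper hides it. I'll retract and look again from behind the jaw.

```bash
python3 - <<'E'
from h import *
robot.move_linear(W((-20,-170,227)),ori(T45),200); 
robot.move_ptp(W((-15,-225,170)),ori(0)); st('behind')
snap('side','s2'); snap('top','t2')
a=cv2.resize(cv2.imread('pics/s2.png')[140:320,200:420],None,fx=2,fy=2)
b=cv2.resize(cv2.imread('pics/t2.png')[90:240,140:380],None,fx=1.5,fy=1.5)
w=np.zeros((360,800,3),np.uint8); w[:,:440]=a; w[:225,440:]=b; cv2.imwrite('pics/c2.png',w)
E
```

```text
behind t 9.63 tcp [ -15.1 -223.4  168.2] F [-0.2  0.  -0.5]
```

View pics/c2.png

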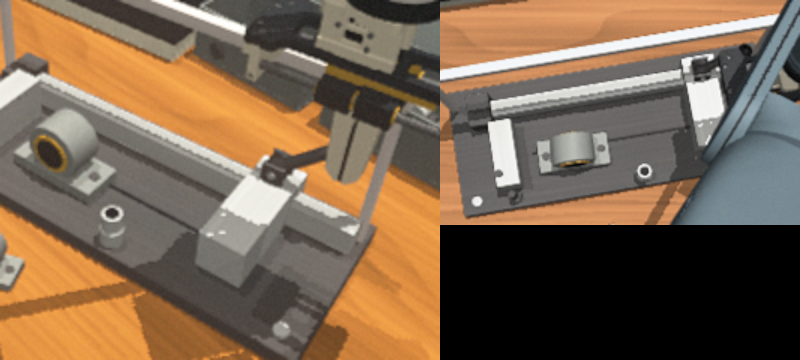

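The lever now leans back to -y, so it is free, and the jaw has not moved. Next I'll push the jaw by its back face.

```bash
python3 - <<'E'
from h import *
O=ori(0)
robot.move_linear(W((-15,-215,40)),O,120,f_stop=10); st('down')
print(robot.move_linear(W((-15,-190,40)),O,50,f_stop=10)); st()
r=robot.move_linear(W((-15,-75,40)),O,45,f_stop=22); st(r)
if not r:
    r=robot.move_linear(W((-15,-40,40)),O,30,f_stop=25); st(r)
snap('top','t3'); snap('side','s3')
a=cv2.resize(cv2.imread('pics/s3.png')[140:320,150:370],None,fx=2,fy=2)
b=cv2.resize(cv2.imread('pics/t3.png')[90:240,140:380],None,fx=1.5,fy=1.5)
w=np.zeros((360,800,3),np.uint8); w[:,:440]=a; w[:225,440:]=b; cv2.imwrite('pics/c3.png',w)
E
```

```text
down t 10.97 tcp [ -14.5 -215.5   40.8] F [ 0.  -0.4 -0.2]
False
 t 11.62 tcp [ -14.9 -189.9   40.1] F [-1.   0.2  0.9]
False t 14.32 tcp [-14.6 -76.2  40.1] F [ 0.6 -6.1 -2.2]
False t 15.64 tcp [-14.6 -41.9  40. ] F [-0.2 -8.  -3.3]
```

View pics/c3.png

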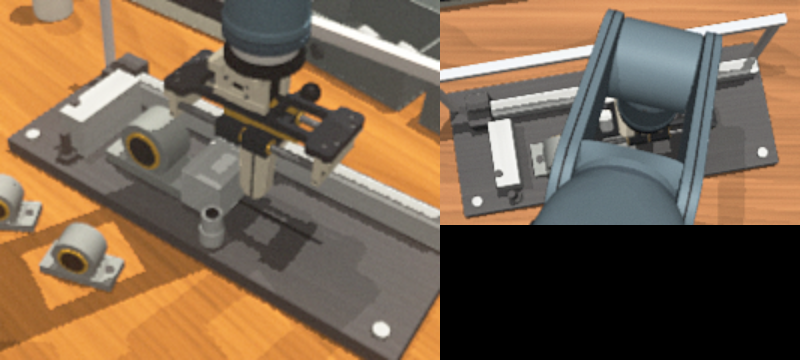

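The jaw is free and carrying the housing along at about 8 N, and the socket is clear. Next is a slow final squeeze.

```bash
python3 - <<'E'
from h import *
O=ori(0)
r=robot.move_linear(W((-15,-10,40)),O,12,f_stop=15); st(r); robot.sleep(.2); st()
robot.move_linear(W((-15,-60,40)),O,80); st('back')
robot.move_linear(W((-15,-70,200)),O,200)
robot.move_ptp(W((-120,-230,260)),ori(np.radians(20))); st()
snap('top','t4'); snap('side','s4')
a=cv2.resize(cv2.imread('pics/s4.png')[140:320,150:370],None,fx=2,fy=2)
b=cv2.resize(cv2.imread('pics/t4.png')[90:240,140:380],None,fx=1.5,fy=1.5)
w=np.zeros((360,800,3),np.uint8); w[:,:440]=a; w[:225,440:]=b; cv2.imwrite('pics/c4.png',w)
E
```

```text
True t 17.42 tcp [-14.5 -22.9  40. ] F [-1.  -3.2  1.1]
 t 17.62 tcp [-14.5 -22.9  39.9] F [-0.1 -2.2  2.2]
back t 18.23 tcp [-15.3 -60.2  39.8] F [ 0.   0.2 -0.5]
 t 20.01 tcp [-120.1 -229.4  259.1] F [ 0.6  0.7 -0.2]
```

View pics/c4.png

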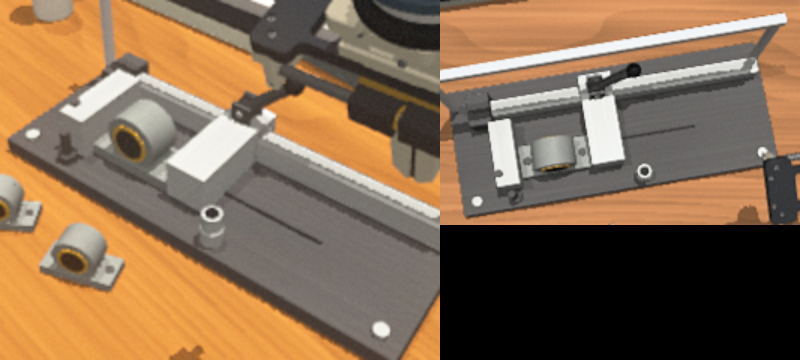

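```bash
python3 - <<'E'
from h import *
cv2.imwrite('pics/c5.png',cv2.resize(cv2.imread('pics/t4.png')[130:225,165:275],None,fx=6,fy=6,interpolation=cv2.INTER_CUBIC))
E
```

```text
(no output)
```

View pics/c5.png

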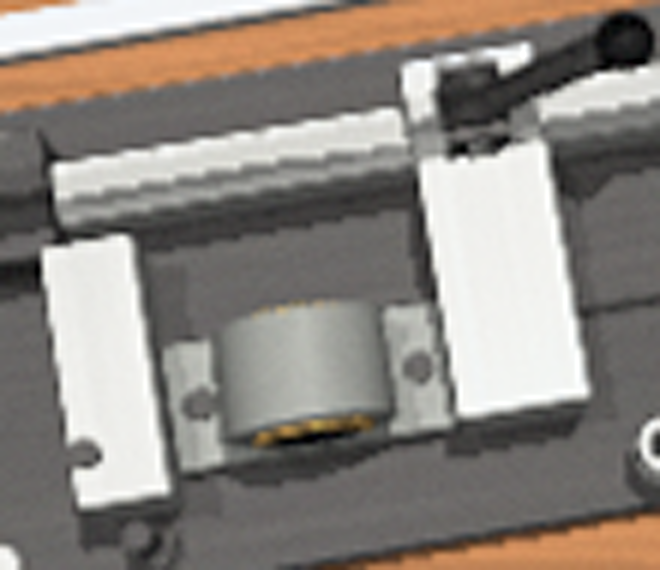

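```bash
python3 - <<'E'
from h import *
d=load('t4')
P=lambda u,v,z:Fx(onplane(d,u/6-.4+165,v/6-.4+130,z)).round(1)
for n,u,v,z in[('fixtop',138,245,75),('fixtop',172,490,75),('footL',165,347,36),('footL',184,470,36),('jawtop',424,165,70),('jawtop',455,415,70),('jawback',549,145,70),('jawback',588,400,70),('footFrontR',450,430,36),('footBack R',383,305,36)]: print(n,P(u,v,z))
E
```

```text
fixtop [ 25.5 150.   75. ]
fixtop [-68.1 151.6  75. ]
footL [ -7.5 150.3  36. ]
footL [-56.2 150.4  36. ]
jawtop [38.5 39.2 70. ]
jawtop [-57.8  43.7  70. ]
jawback [37.9 -8.8 70. ]
jawback [-60.9  -6.3  70. ]
footFrontR [-58.6  46.9  36. ]
footBack R [-5.8 64.3 36. ]
```

Foot left edge is at y 150.3 along its whole length and the jaw face is at about 41, so the housing is snug and square. Now I'll lock the lever.

```bash
python3 - <<'E'
from h import *
PV=15; O=ori(T45)
robot.move_ptp(W((-25,PV-90,205)),O); st('above')
print(robot.move_linear(W((63,PV-90,100)),O,120,f_stop=10)); st('in')
for y,z in((-70,100),(-50,118),(-24,131),(0,133),(26,128),(36,124)):
    r=robot.move_linear(W((63,PV+y,z)),O,50,f_stop=12); st((y,r))
    if r: break
p=Fx(robot.current_tcp_pos())
robot.move_linear(W((p[0],p[1]-3,p[2]+3)),O,50)
robot.move_linear(W((p[0]-83,p[1]-3,p[2]+102)),O,200)
robot.move_ptp(W((-120,-230,260)),ori(np.radians(20))); st()
snap('top','t6'); snap('side','s6')
a=cv2.resize(cv2.imread('pics/s6.png')[140:320,150:370],None,fx=2,fy=2)
b=cv2.resize(cv2.imread('pics/t6.png')[110:225,165:285],None,fx=3,fy=3)
w=np.zeros((360,800,3),np.uint8); w[:,:440]=a; w[:345,440:]=b; cv2.imwrite('pics/c6.png',w)
E
```

```text
above t 20.88 tcp [-24.1 -75.3 205.9] F [ 1.2 -0.7  0.3]
False
in t 22.18 tcp [ 63.  -75.3 100.3] F [-0.1 -1.1  0. ]
(-70, False) t 22.73 tcp [ 62.6 -53.9  99.7] F [-1.1  1.  -1.1]
(-50, False) t 23.42 tcp [ 63.  -35.1 117.9] F [-1.7  0.6 -1.2]
(-24, False) t 24.15 tcp [ 63.5  -9.2 131.5] F [0.  0.2 0.3]
(0, False) t 24.78 tcp [ 62.9  15.7 133. ] F [ 0.4 -0.3  0.7]
(26, False) t 25.47 tcp [ 62.9  41.9 127.9] F [-1.3  0.5 -0.2]
(36, True) t 25.68 tcp [ 63.9  43.9 126.9] F [-3.2 -3.5  3.6]
 t 27.86 tcp [-119.7 -228.8  259. ] F [0.9 1.  0.1]
```

View pics/c6.png

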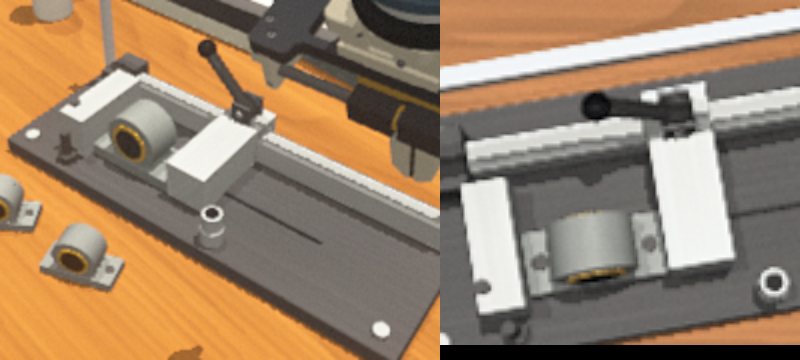

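```bash
python3 - <<'E'
from h import *
d=load('t6');s=load('s6')
b,g=tri(d,(217.1,145),s,(253.3,163.8)); f=Fx(b); print(f,g,'lean deg',np.degrees(np.arctan2(f[1]-15,f[2]-80)))
# change of jaw/housing/bystander region between t4 and t6
x=cv2.absdiff(load('t4')['img'],d['img']).max(2)
ys,xs=np.where(x>60); print(len(xs),xs.min() if len(xs) else 0,xs.max(),ys.min(),ys.max())
print('jaw region',(x[165:215,165:275]>60).sum(),'sock/bolt in t0 diff',[(cv2.absdiff(load('top0')['img'],d['img']).max(2)[v-8:v+8,u-8:u+8]>60).sum() for u,v in((276,204),(190,221))])
E
```

```text
[ 54.95133218  72.77084165 138.9311462 ] 0.6213314144125032 lean deg 44.43035792277722
344 212 478 132 360
jaw region 0 sock/bolt in t0 diff [np.int64(0), np.int64(0)]
```

The lever leans 44.4° towards the housing, so it is locked. The jaw and housing haven't changed, and the socket and bolt are untouched.

```bash
python3 -c "
from h import *
robot.hand_in(); st()"
```

```text
the job is handed in; nothing more can be done
the job is handed in; nothing more can be done
```

The bearing housing is clamped snug and square between the two jaws, the cam lever is locked, and the job is handed in. It took about 28 s of the 64 s allowed.

I flipped the lever free with the closed fingers tilted 40°. I then pushed the jaw by its back face, slowing to 12 mm/s at the end and stopping on contact, and flipped the lever back towards the housing.

**Last checks:**
- **Lever:** it leans 44.4° towards the housing; fully locked is 45°.
- **Housing:** before locking, both ends of the foot edge I measured lay at y 150.3–150.4, flush with the fixed jaw at y 150.
- **Jaw:** its face measured y 39–44 along its length; 40 is the clamped position. That spread is probably pixel error.
- **After locking:** the top view showed no change in the jaw and housing since before the lever was flipped.
- **Socket and bolt:** the top view showed no change at either since the start.
- **Force:** the final squeeze stopped at a 15 N change over the roughly 8 N sliding push. I did not log the peak, but the wrist force should have stayed far below the 120 N limit.

One reading disagreed: jaw contact ended about 4–5 mm beyond where I expected. This was probably because the closed fingers are narrower than I assumed, and the pictures confirmed the clamped position.

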